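Set out the ink tubs from light to dark for a print run

ROBOT

A 6-joint arm with a two-finger parallel gripper is mounted at the origin on the work surface. World frame = base frame: x ahead of the robot, y to its left, z up, the work surface at z = 0. Lengths are in m, angles in rad, forces in N, time in s.
With the tool pointing down it reaches from about 0.3 to 0.775 m from the base axis. Payload 14.6 kg.
Tool frame: the origin (TCP) lies at the very end of the fingers, on their centre line; the grasp point (between the pads) lies 19 mm behind it; z points along the fingers, y is the line along which they close (so a half turn about z gives the same grasp; the last joint's range is limited). The gripper opens to 94 mm and grips with 3 to 60 N. Pads are 16 mm wide; open, the fingers measure 119 mm over their backs; the gripper's body (75 mm by 177 mm) begins 78 mm behind the grasp point.
Start: joints at [1.219, 0.3, 1.521, -0, 1.321, -0.067], TCP at [0.155, 0.528, 0.205] pointing down, gripper open.
Joint ranges: [-3.03, 3.03], [-0.79, 2.21], [0.23, 2.52], [-1.04, 4.18], [0, 3.07], [-2.55, 2.55]. Speed limits (rad/s): [2.22, 2.22, 2.57, 3.14, 3.14, 3.14].

INTERFACE

Orientations are given as [roll, pitch, yaw] about the fixed x, y, z axes, in that order (R = Rz(yaw) Ry(pitch) Rx(roll)).
In Python, from station import ctrl, camera, camera_info, finder gives the robot as it stands.
- The arm moves only by the tool carry_out, never from a script. Its argument "motion" is a list of rows, each a list of 2 entries, a list of its own where there are three numbers: the shift along the tool's x, y, z as a fraction of full scale, then the turn about the tool's z as a fraction of full scale. A call has 1 to 12 rows; each row is the pose to reach, as a shift and turn from the pose commanded when the call began, along the tool's axes at that moment, turning the shorter way round; what a row does not reach only later rows make up. Full scale, the value 1, is 200 mm for a shift and 360 degrees for a turn. A row lasts 1/10 s, in which the tool goes at most 50 mm and 8.59 degrees, less where a joint would pass 70% of its speed; a pose out of reach is approached as far as the arm can. A call with a number of a shift or a turn outside -1 to 1 is refused whole. A call with a gripper value outside its range is refused whole. "hand" is the closure, from -1 (fully open) to 1 (shut), set as the call begins (left out, the last holds). The fingers move at their own pace and stop on an object; "force" is the grip in N (left out, the last holds). Time passes only in rows, so rows that repeat a pose let the fingers close. It gives the time, the measured TCP pose, the force, the opening and the grip force at its end, in the units of the state.
- ctrl.get_obs(): the state, without advancing time (a new reading comes with each control period).
- camera(name): name is "scene" or "top"; returns (picture, depth): 420x560x3 uint8, blue, green, red; 420x560 float32, m along the optical axis (not along the pixel's ray), 0 where there is no reading.
- camera_info(name): a dict with "camera_matrix" (3x3 intrinsics, pixels), "origin" and "attitude" of the camera in the world. Camera axes: x right, y down, z forward; pixel columns grow to the right and rows downward; lengths in m; the calibration is good to about 2 mm. A picture is of the moment at which its call begins. camera_info takes no time and is no camera call.
- ctrl.hand_in(): hands the job in; it is judged then, once.
Trained networks look in the newest picture that a camera, given by its name, has taken for a name from the list of things; names that differ only in an ending like _2 or _b are one class to them, and where a whole thing is asked for, a point or a joint stands for the part that bears it (a point fixed in the world has none). Each returns a list of dicts, best first, with "conf" (0 to 1); they miss things now and then, are a little off and sometimes report something else, mostly with a low value. They report only what shows in the picture. A call takes as long as a camera call. They do not tell look-alikes from the thing itself.
- finder.boxes_of(camera, query): "location" ([column, row] in pixels, amid what is visible of it).
- finder.cut_out(camera, query): "mask" (420x560 bool, what is visible of it) and "location" ([column, row] in pixels, amid what is visible of it).
- finder.pinpoint(camera, query): "location" ([column, row] in pixels: a listed point, or the origin of a listed thing).
The state is a dict: "time_s": time; "qpos": joint angles; "joint_vel": joint speeds; "tau": joint torques, N m; "ee_pos": TCP position; "eef_rot": TCP orientation; "force": force on the tool from outside, world axes, zero at the start; "moment": the same for the moment, N m; "grip_width": finger opening in m; "grip_force": force on a finger pad.
Only numpy, scipy, OpenCV 4.12 (cv2) and the standard library are available. Lean on these libraries where they do the work, as an engineer would, in place of code of your own. Each camera call takes 0.05 s, during which the arm holds its last target. There are 200 camera calls.

TASK

Line up the four ink tubs for printing, one centred on each round mark of the dark grey steel strip, in order of shade: the lightest ink on the green mark at one end of the row, then each darker one on the next mark, the darkest at the far end. Keep the tubs upright and set them down gently rather than dropping them, and leave the squeegee and the tape roll where they lie.

Things in the scene. Friction and masses are not known exactly. Their poses are not given: they have to be found in the camera images.
- tub_cream: Closed round ink tub, cream (pale yellow), the lightest of the four. Plain upright cylinder 50 mm in diameter, 60 mm tall, about 130 g, with two thin black bands. Stands loose on the table. Origin at the centre of its underside, z up.
- tub_yellow: Closed round ink tub, golden yellow, second lightest of the four. Plain upright cylinder 50 mm in diameter, 60 mm tall, about 130 g, with two thin black bands. Stands loose on the table. Origin at the centre of its underside, z up.
- tub_ochre: Closed round ink tub, ochre (orange-brown), second darkest of the four. Plain upright cylinder 50 mm in diameter, 60 mm tall, about 130 g, with two thin black bands. Stands loose on the table. Origin at the centre of its underside, z up.
- tub_brown: Closed round ink tub, very dark brown, the darkest of the four. Plain upright cylinder 50 mm in diameter, 60 mm tall, about 130 g, with two thin black bands. Stands loose on the table. Origin at the centre of its underside, z up.
- mark_green: Green round mark, a fixed disc 64 mm across, 2 mm thick, on a fixed dark grey steel strip (420 x 90 mm, 8 mm thick) on the table. Origin under its centre, 8 mm above the table; its top, where a tub stands, is at 10 mm. The marks form a straight row, 100 mm apart. The green one is at either end.
- mark_a: White round mark, a fixed disc 64 mm across, 2 mm thick, on a fixed dark grey steel strip (420 x 90 mm, 8 mm thick) on the table. Origin under its centre, 8 mm above the table; its top, where a tub stands, is at 10 mm. The marks form a straight row, 100 mm apart. The three white ones are alike and change places: read where this one is.
- mark_b: White round mark, a fixed disc 64 mm across, 2 mm thick, on a fixed dark grey steel strip (420 x 90 mm, 8 mm thick) on the table. Origin under its centre, 8 mm above the table; its top, where a tub stands, is at 10 mm. The marks form a straight row, 100 mm apart. The three white ones are alike and change places: read where this one is.
- mark_c: White round mark, a fixed disc 64 mm across, 2 mm thick, on a fixed dark grey steel strip (420 x 90 mm, 8 mm thick) on the table. Origin under its centre, 8 mm above the table; its top, where a tub stands, is at 10 mm. The marks form a straight row, 100 mm apart. The three white ones are alike and change places: read where this one is.
- squeegee: Loose squeegee lying flat, not to be disturbed: wooden handle 240 mm long (along its x), 55 mm wide, 24 mm high, with a black rubber blade that stands out 30 mm at its +y side. Origin under the middle of the wooden handle.
- tape: Loose roll of blue masking tape lying flat, not to be disturbed: 100 mm outside diameter, 76 mm hole, 25 mm high. Origin at the centre of its underside.
Things that resemble listed ones, but are neither listed nor needed, are in the scene too. There is more than one size of the tub_ochre; the one meant has the size given above.

How it is judged:
By the outcome, as a careful person would: the job done as asked, in the order asked, and still so for the second after the job is handed in, with the robot touching nothing.
It also fails if it takes over 112 s, if anything falls off the work surface, if the arm or the gripper's body presses on something with over 40 N, if the wrist force passes 120 N, or if a joint passes its speed limit or range.

## Working session

There is one attempt and no reset: what is moved stays moved. The work goes in short steps, Python scripts to look and compute and a tool call to move; the robot and the scene stay as the last step left them, time stands still between calls to the robot, and variables do not carry over. Pictures are saved under pics/ and viewed, at most 14 in all, crops included, and the job is handed in when it is done.

Besides the shell and the picture viewer there is one more tool, called after "Call:" by a JSON object that holds its "op" and its "data", one argument or row to a line. carry_out: Moves the arm, as the interface text tells. Its arguments: {"type":"object","properties":{"motion":{"type":"array","items":{"type":"array"}},"hand":{"type":"number"},"force":{"type":"number"}},"required":["motion"]}

```bash
ls; mkdir -p pics; python3 - <<'E'
from station import ctrl,camera,camera_info
import cv2
for n in("top","scene"):
    p,d=camera(n);cv2.imwrite(f"pics/{n}0.png",p)
    print(camera_info(n))
print(ctrl.get_obs())
E
```

```text
pics
{'camera_matrix': array([[491.14805547,   0.        , 281.79972235],
       [  0.        , 491.14805547, 213.22800967],
       [  0.        ,   0.        ,   1.        ]]), 'origin': array([ 0.33211412, -0.0059645 ,  1.42253154]), 'attitude': array([-2.99625966, -0.0094611 , -1.56731934])}
{'camera_matrix': array([[542.3491224 ,   0.        , 286.81219828],
       [  0.        , 542.3491224 , 212.49806685],
       [  0.        ,   0.        ,   1.        ]]), 'origin': array([ 1.33232238, -0.57429218,  1.01011242]), 'attitude': array([-2.33830227,  0.01025908,  0.95721463])}
{'time_s': 0.1, 'qpos': array([ 1.21942402e+00,  3.00404943e-01,  1.52150771e+00, -4.15764078e-05,
        1.32069978e+00, -6.65925133e-02]), 'joint_vel': array([ 0.00079562, -0.00200844,  0.00052253,  0.00084989,  0.00102362,
       -0.00075358]), 'tau': array([ 2.46307158e-03, -5.32634676e+01, -3.53290594e+01,  7.10313278e-02,
        2.34682899e-02, -4.53499297e-06]), 'ee_pos': array([0.15444972, 0.52762699, 0.20495366]), 'eef_rot': array([-3.14057246e+00, -2.76761440e-05,  2.85682315e+00]), 'force': array([ 0.22342003, -0.40421645,  0.94246141]), 'moment': array([0.01207622, 0.04495959, 0.0637109 ]), 'grip_force': 0.0, 'grip_width': 0.0944574210354316}
```

View pics/top0.png

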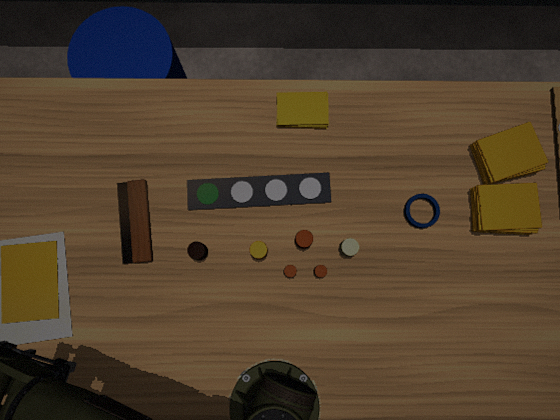

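View pics/scene0.png

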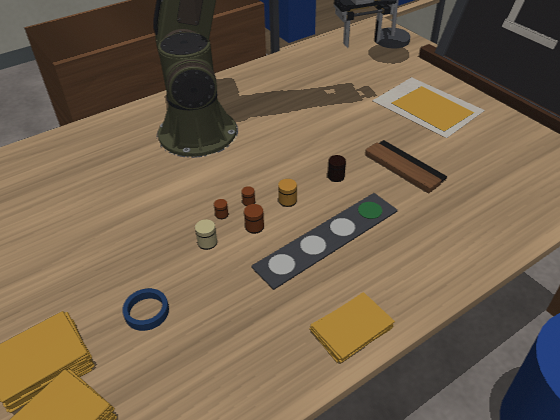

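Top view: the green mark is at (207,194) and the white marks are at (242,192), (276,190) and (310,188). The tubs are brown (198,251), yellow (259,250) and cream (350,247). Three things could be the ochre tub: (304,239), which is larger, and (290,271) and (320,271), which are smaller. I choose (304,239). The squeegee is at (135,221) and the tape roll at (422,210).

```bash
cat > h.py <<'E'
import numpy as np,cv2
from scipy.spatial.transform import Rotation as R
from station import ctrl,camera,camera_info,finder
def cloud(n):
    p,d=camera(n);i=camera_info(n);K=i["camera_matrix"]
    v,u=np.mgrid[:420,:560]
    c=np.stack([(u-K[0,2])/K[0,0]*d,(v-K[1,2])/K[1,1]*d,d],-1)
    w=c@R.from_euler("xyz",i["attitude"]).as_matrix().T+i["origin"]
    w[d==0]=np.nan
    return p,w
def ray(n,uv,z):
    i=camera_info(n);K=i["camera_matrix"]
    r=R.from_euler("xyz",i["attitude"]).as_matrix()@np.array([(uv[0]-K[0,2])/K[0,0],(uv[1]-K[1,2])/K[1,1],1])
    return i["origin"]+r*(z-i["origin"][2])/r[2]
def tops(n="top",zmin=.03):
    """flat tops above zmin in the work area: (pixel, centre at top, height, diameter)"""
    p,w=cloud(n)
    m=(w[...,2]>zmin)&(w[...,2]<.09)&(w[...,0]>.25)&(w[...,0]<.75)&(abs(w[...,1])<.4)
    k,l,s,c=cv2.connectedComponentsWithStats(m.astype(np.uint8))
    out=[]
    for j in range(1,k):
        if s[j,4]<40: continue
        q=w[l==j];z=np.median(q[:,2][q[:,2]>np.percentile(q[:,2],60)])
        t=(l==j)&(abs(w[...,2]-z)<.006)
        vu=np.argwhere(t);uv=vu.mean(0)[::-1]
        out.append((uv.round(1),ray(n,uv,z).round(4),round(float(z),4),round(2*np.sqrt(len(vu)/np.pi)*(1.422-z)/491,4),p[t].mean(0).round()))
    return p,w,out
E
python3 - <<'E'
from h import *
p,w,o=tops()
for x in o:print(*x)
for uv in[(207,194),(242,192),(276,190),(310,188)]:
    x=p[uv[1]-16:uv[1]+17,uv[0]-16:uv[0]+17].astype(int)
    m=(x[...,1]>100)|(x[...,1]>x[...,2]+20)&(x[...,1]>x[...,0]+20)
    k,l,s,c=cv2.connectedComponentsWithStats(m.astype(np.uint8))
    j=1+s[1:,4].argmax();u=c[j]+np.array(uv)-16
    print("mark",u,s[j,4],ray("top",u,.01),w[uv[1],uv[0]])
for n in["mark_green","mark_a"]:
    print(n,[(d["location"],round(d["conf"],2)) for d in finder.pinpoint("top",n)])
for z in [(400,300)]:print("table",w[300,400])
cv2.imwrite("pics/c.png",cv2.resize(p[170:290,180:370],None,fx=4,fy=4,interpolation=cv2.INTER_CUBIC))
E
```

```text
[303.3 238.3] [ 0.461  -0.0782  0.0624] 0.0624 0.0465 [18. 39. 83.]
[349.5 246.7] [ 0.4382 -0.2064  0.0623] 0.0623 0.0469 [ 86. 105. 107.]
[257.7 249.3] [0.4299 0.0481 0.0629] 0.0629 0.047 [ 28.  89. 107.]
[195.6 250.3] [0.4264 0.2198 0.0624] 0.0624 0.0482 [11. 14. 24.]
[289.6 270.8] [ 0.3718 -0.0406  0.045 ] 0.045 0.0333 [21. 42. 84.]
[320.2 271. ] [ 0.3716 -0.1262  0.0444] 0.0444 0.0347 [19. 40. 83.]
mark [207.15730337 193.31460674] 356 [0.59661706 0.19954525 0.01      ] [0.59443479 0.19983755 0.01078519]
mark [241.42261905 191.45833333] 336 [0.60265936 0.09965679 0.01      ] [0.60108624 0.09795662 0.00985063]
mark [275.59402985 189.53432836] 335 [ 6.08916827e-01 -2.01257529e-04  1.00000000e-02] [ 0.60772609 -0.0013935   0.0090251 ]
mark [309.58235294 187.68235294] 340 [ 0.61497205 -0.09977082  0.01      ] [ 0.61340849 -0.10078121  0.0131172 ]
mark_green [([200.7, 253.7], 0.62), ([204.7, 193.1], 0.56)]
mark_a [([310.0, 190.9], 0.94), ([272.2, 187.9], 0.74), ([245.4, 191.9], 0.67)]
table [ 0.29131768 -0.35674409  0.00358684]
```

View pics/c.png

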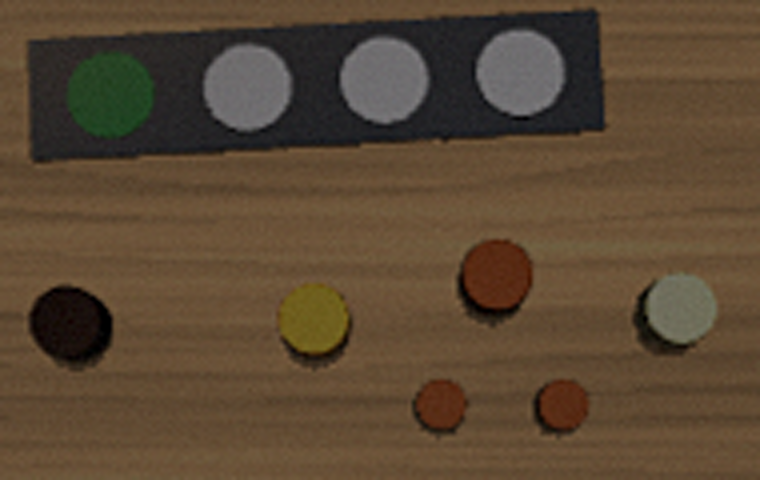

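The crop shows the big ochre tub at (497,275), clearly larger than the two small look-alikes at (441,405) and (563,405). So the one at top-view pixel (304,239), 60 mm tall and about 47–50 mm wide, is the right one. I'll square the tool to yaw π and approach brown first.

Call:
{"op": "carry_out", "data": {
  "motion": [
    [[-0.24,-0.15,0],-0.02],
    [[-0.48,-0.3,0],-0.0453],
    [[-0.72,-0.45,0],-0.0453],
    [[-0.96,-0.605,0],-0.0453],
    [[-0.96,-0.605,0],-0.0453],
    [[-0.96,-0.605,0],-0.0453],
    [[-0.96,-0.605,0],-0.0453]
  ],
  "hand": -1,
  "force": 20
}}

```text
time_s: 0.95
ee_pos: [0.305, 0.3576, 0.2055]
eef_rot: [3.141, -0.0, 3.14]
force: [-0.1, 0.9, -0.6]
grip_width: 0.0941
grip_force: 0.0
```

Call:
{"op": "carry_out", "data": {
  "motion": [
    [[-0.2,-0.23,0],0],
    [[-0.4,-0.46,0],0],
    [[-0.607,-0.69,0],0],
    [[-0.607,-0.69,0.1],0],
    [[-0.607,-0.69,0.3],0],
    [[-0.607,-0.69,0.5],0],
    [[-0.607,-0.69,0.65],0],
    [[-0.607,-0.69,0.75],0],
    [[-0.607,-0.69,0.85],0],
    [[-0.607,-0.69,0.935],0],
    [[-0.607,-0.69,0.935],0]
  ]
}}

```text
time_s: 2.05
ee_pos: [0.4246, 0.2204, 0.0166]
eef_rot: [-3.14, -0.003, -3.14]
force: [-0.2, 1.2, 0.0]
grip_width: 0.094
grip_force: 0.0
```

Call:
{"op": "carry_out", "data": {
  "motion": [
    [[0,0,0],0],
    [[0,0,0],0],
    [[0,0,0],0],
    [[0,0,0],0],
    [[0,0,0],0],
    [[0,0,0],0],
    [[0,0,0],0],
    [[0,0,0],0]
  ],
  "hand": 1,
  "force": 20
}}

```text
time_s: 2.85
ee_pos: [0.4263, 0.2197, 0.0186]
eef_rot: [3.142, 0.0, 3.141]
force: [-0.6, 0.2, 3.5]
grip_width: 0.0497
grip_force: 20.0
```

Call:
{"op": "carry_out", "data": {
  "motion": [
    [[0,0,-0.05],0],
    [[0,0,-0.2],0],
    [[0,0,-0.4],0],
    [[0,0,-0.6],0],
    [[0,0,-0.7],0],
    [[-0.1,-0.15,-0.7],0],
    [[-0.3,-0.31,-0.7],0],
    [[-0.5,-0.47,-0.7],0],
    [[-0.7,-0.63,-0.7],0],
    [[-0.85,-0.75,-0.7],0],
    [[-0.943,-0.8,-0.7],0],
    [[-0.943,-0.8,-0.7],0]
  ]
}}

```text
time_s: 4.05
ee_pos: [0.6159, 0.0579, 0.1581]
eef_rot: [-3.141, -0.001, 3.139]
force: [-0.2, 0.6, -1.7]
grip_width: 0.0499
grip_force: 20.0
```

Call:
{"op": "carry_out", "data": {
  "motion": [
    [[0,-0.16,0],0],
    [[0,-0.32,0],0],
    [[0,-0.48,0],0],
    [[0,-0.64,0],0],
    [[0,-0.75,0],0],
    [[0,-0.797,0],0],
    [[0,-0.797,0],0],
    [[0,-0.797,0.15],0],
    [[0,-0.797,0.3],0],
    [[0,-0.797,0.45],0],
    [[0,-0.797,0.5],0],
    [[0,-0.797,0.5],0]
  ]
}}

```text
time_s: 5.25
ee_pos: [0.6142, -0.0984, 0.0576]
eef_rot: [3.141, -0.002, -3.141]
force: [-0.3, -0.1, -1.7]
grip_width: 0.0499
grip_force: 20.0
```

Call:
{"op": "carry_out", "data": {
  "motion": [
    [[0,0,0.05],0],
    [[0,0,0.09],0],
    [[0,0,0.12],0],
    [[0,0,0.135],0],
    [[0,0,0.142],0],
    [[0,0,0.147],0],
    [[0,0,0.15],0],
    [[0,0,0.15],0],
    [[0,0,0.15],0]
  ]
}}

```text
time_s: 6.15
ee_pos: [0.6149, -0.0997, 0.0287]
eef_rot: [-3.141, 0.0, 3.141]
force: [-1.0, 0.4, -1.0]
grip_width: 0.0497
grip_force: 20.0
```

Call:
{"op": "carry_out", "data": {
  "motion": [
    [[0,0,0.003],0],
    [[0,0,0.006],0],
    [[0,0,0.006],0]
  ]
}}

```text
time_s: 6.45
ee_pos: [0.6149, -0.0998, 0.0286]
eef_rot: [-3.141, 0.001, 3.141]
force: [-7.3, 0.2, 12.4]
grip_width: 0.0498
grip_force: 20.0
```

Call:
{"op": "carry_out", "data": {
  "motion": [
    [[0,0,-0.004],0],
    [[0,0,-0.004],0],
    [[0,0,-0.004],0],
    [[0,0,-0.004],0],
    [[0,0,-0.004],0],
    [[0,0,-0.05],0],
    [[0,0,-0.2],0],
    [[0,0,-0.4],0],
    [[0,0,-0.6],0],
    [[0,0,-0.7],0],
    [[0,0,-0.7],0]
  ],
  "hand": -0.5
}}

```text
time_s: 7.55
ee_pos: [0.6159, -0.0999, 0.1714]
eef_rot: [-3.14, 0.006, 3.141]
force: [0.5, -0.2, -0.5]
grip_width: 0.0704
grip_force: 0.0
```

Call:
{"op": "carry_out", "data": {
  "motion": [
    [[0.2,0.03,0],0],
    [[0.4,0.06,0],0],
    [[0.6,0.09,0],0],
    [[0.77,0.107,0],0],
    [[0.77,0.107,0],0],
    [[0.77,0.107,0],0]
  ],
  "hand": -1
}}

```text
time_s: 8.15
ee_pos: [0.4606, -0.0783, 0.1672]
eef_rot: [-3.142, 0.0, 3.141]
force: [-0.3, 0.6, 0.8]
grip_width: 0.0939
grip_force: 0.0
```

```bash
python3 - <<'E'
from h import *
p,w,o=tops()
for x in o:print(*x)
print(ctrl.get_obs()["ee_pos"])
cv2.imwrite("pics/t1.png",cv2.resize(p[150:300,150:390],None,fx=3,fy=3))
E
```

```text
[310.5 183.6] [ 0.6141 -0.0982  0.0723] 0.0723 0.0466 [12. 15. 25.]
[350.  247.2] [ 0.4368 -0.2077  0.0624] 0.0624 0.0442 [ 96. 117. 119.]
[257.8 249.4] [0.4297 0.048  0.0625] 0.0625 0.0467 [ 31.  99. 118.]
[302.6 243.9] [ 0.4454 -0.0761  0.0628] 0.0628 0.0214 [ 5. 16. 38.]
[ 0.46110714 -0.07834332  0.16707782]
```

View pics/t1.png

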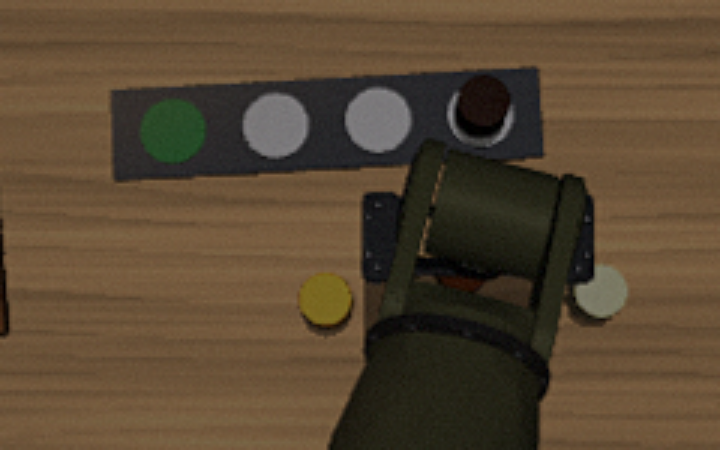

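Brown stands upright on the last white mark (crop pixel 484,103), measured within 2 mm of its centre. The gripper is now above ochre.

Call:
{"op": "carry_out", "data": {
  "motion": [
    [[0,0,0.15],0],
    [[0,0,0.3],0],
    [[0,0,0.45],0],
    [[0,0,0.58],0],
    [[0,0,0.67],0],
    [[0,0,0.72],0],
    [[0,0,0.743],0],
    [[0,0,0.743],0],
    [[0,0,0.743],0]
  ]
}}

```text
time_s: 9.1
ee_pos: [0.4613, -0.0784, 0.0193]
eef_rot: [-3.141, 0.001, 3.142]
force: [0.6, -0.8, 1.0]
grip_width: 0.094
grip_force: 0.0
```

Call:
{"op": "carry_out", "data": {
  "motion": [
    [[0,0,0],0],
    [[0,0,0],0],
    [[0,0,0],0],
    [[0,0,0],0],
    [[0,0,0],0],
    [[0,0,0],0],
    [[0,0,0],0],
    [[0,0,0],0]
  ],
  "hand": 1
}}

```text
time_s: 9.9
ee_pos: [0.4607, -0.0783, 0.0187]
eef_rot: [-3.142, 0.0, 3.141]
force: [0.0, 0.3, 1.2]
grip_width: 0.0496
grip_force: 20.0
```

Call:
{"op": "carry_out", "data": {
  "motion": [
    [[0,0,-0.05],0],
    [[0,0,-0.2],0],
    [[0,0,-0.4],0],
    [[0,0,-0.6],0],
    [[0,0,-0.7],0],
    [[-0.15,0.08,-0.7],0],
    [[-0.3,0.16,-0.7],0],
    [[-0.5,0.26,-0.7],0],
    [[-0.65,0.34,-0.7],0],
    [[-0.74,0.39,-0.7],0],
    [[-0.74,0.39,-0.7],0],
    [[-0.74,0.39,-0.7],0]
  ]
}}

```text
time_s: 11.1
ee_pos: [0.6083, -0.0003, 0.1587]
eef_rot: [-3.142, -0.001, -3.141]
force: [-0.5, 0.8, -1.9]
grip_width: 0.05
grip_force: 20.0
```

Call:
{"op": "carry_out", "data": {
  "motion": [
    [[-0.002,0,0.15],0],
    [[-0.002,0,0.3],0],
    [[-0.002,0,0.45],0],
    [[-0.002,0,0.55],0],
    [[-0.002,0,0.6],0],
    [[-0.002,0,0.625],0],
    [[-0.002,0,0.638],0],
    [[-0.002,0,0.645],0],
    [[-0.002,0,0.649],0],
    [[-0.002,0,0.652],0],
    [[-0.002,0,0.652],0]
  ]
}}

```text
time_s: 12.2
ee_pos: [0.6094, -0.0003, 0.0287]
eef_rot: [-3.142, 0.001, 3.141]
force: [0.2, -0.2, 0.5]
grip_width: 0.0501
grip_force: 20.0
```

Call:
{"op": "carry_out", "data": {
  "motion": [
    [[0,0,0.002],0],
    [[0,0,0.002],0],
    [[0,0,0.002],0],
    [[0,0,0.002],0],
    [[0,0,0.002],0],
    [[0,0,-0.05],0],
    [[0,0,-0.2],0],
    [[0,0,-0.4],0],
    [[0,0,-0.6],0],
    [[0,0,-0.7],0],
    [[0,0,-0.7],0]
  ],
  "hand": -0.5
}}

```text
time_s: 13.3
ee_pos: [0.6104, -0.0003, 0.1724]
eef_rot: [-3.141, 0.006, 3.141]
force: [-0.5, 0.6, -0.3]
grip_width: 0.0706
grip_force: 0.0
```

Call:
{"op": "carry_out", "data": {
  "motion": [
    [[0.2,0.06,0],0],
    [[0.4,0.12,0],0],
    [[0.6,0.18,0],0],
    [[0.8,0.23,0],0],
    [[0.898,0.241,0],0],
    [[0.898,0.241,0],0],
    [[0.898,0.241,0],0]
  ],
  "hand": -1
}}

```text
time_s: 14.0
ee_pos: [0.4299, 0.0479, 0.1682]
eef_rot: [-3.142, 0.0, 3.141]
force: [0.5, -0.7, -0.1]
grip_width: 0.094
grip_force: 0.0
```

Call:
{"op": "carry_out", "data": {
  "motion": [
    [[0,0,0.15],0],
    [[0,0,0.3],0],
    [[0,0,0.45],0],
    [[0,0,0.58],0],
    [[0,0,0.67],0],
    [[0,0,0.72],0],
    [[0,0,0.748],0],
    [[0,0,0.748],0],
    [[0,0,0.748],0]
  ]
}}

```text
time_s: 14.9
ee_pos: [0.4301, 0.0479, 0.0192]
eef_rot: [3.142, 0.001, 3.141]
force: [0.2, -0.4, 0.3]
grip_width: 0.094
grip_force: 0.0
```

Call:
{"op": "carry_out", "data": {
  "motion": [
    [[0,0,0],0],
    [[0,0,0],0],
    [[0,0,0],0],
    [[0,0,0],0],
    [[0,0,0],0],
    [[0,0,0],0],
    [[0,0,0],0],
    [[0,0,0],0]
  ],
  "hand": 1
}}

```text
time_s: 15.7
ee_pos: [0.4296, 0.0479, 0.0187]
eef_rot: [-3.142, 0.0, 3.141]
force: [-1.3, -0.3, 0.9]
grip_width: 0.0494
grip_force: 20.0
```

Call:
{"op": "carry_out", "data": {
  "motion": [
    [[0,0,-0.05],0],
    [[0,0,-0.2],0],
    [[0,0,-0.4],0],
    [[0,0,-0.6],0],
    [[0,0,-0.7],0],
    [[-0.15,0.05,-0.7],0],
    [[-0.35,0.11,-0.7],0],
    [[-0.55,0.17,-0.7],0],
    [[-0.75,0.23,-0.7],0],
    [[-0.864,0.259,-0.7],0],
    [[-0.864,0.259,-0.7],0],
    [[-0.864,0.259,-0.7],0]
  ]
}}

```text
time_s: 16.9
ee_pos: [0.6018, 0.0997, 0.1585]
eef_rot: [-3.141, -0.001, 3.142]
force: [0.1, 0.5, -0.9]
grip_width: 0.0497
grip_force: 20.0
```

Call:
{"op": "carry_out", "data": {
  "motion": [
    [[0,0,0.15],0],
    [[0,0,0.3],0],
    [[0,0,0.45],0],
    [[0,0,0.55],0],
    [[0,0,0.6],0],
    [[0,0,0.625],0],
    [[0,0,0.638],0],
    [[0,0,0.645],0],
    [[0,0,0.649],0],
    [[0,0,0.652],0],
    [[0,0,0.652],0]
  ]
}}

```text
time_s: 18.0
ee_pos: [0.6026, 0.0997, 0.0287]
eef_rot: [3.142, 0.001, 3.141]
force: [0.1, -0.1, 1.0]
grip_width: 0.0498
grip_force: 20.0
```

Call:
{"op": "carry_out", "data": {
  "motion": [
    [[0,0,0.002],0],
    [[0,0,0.002],0],
    [[0,0,0.002],0],
    [[0,0,0.002],0],
    [[0,0,0.002],0],
    [[0,0,-0.05],0],
    [[0,0,-0.2],0],
    [[0,0,-0.4],0],
    [[0,0,-0.6],0],
    [[0,0,-0.7],0],
    [[0,0,-0.7],0]
  ],
  "hand": -0.5
}}

```text
time_s: 19.1
ee_pos: [0.6036, 0.0999, 0.1724]
eef_rot: [3.141, 0.006, 3.141]
force: [0.4, 0.3, -0.1]
grip_width: 0.0702
grip_force: 0.0
```

Call:
{"op": "carry_out", "data": {
  "motion": [
    [[0.16,-0.15,0],0],
    [[0.32,-0.3,0],0],
    [[0.48,-0.45,0],0],
    [[0.64,-0.6,0],0],
    [[0.823,-0.75,0],0],
    [[0.823,-0.75,0],0]
  ],
  "hand": -1
}}

```text
time_s: 19.7
ee_pos: [0.4345, -0.0522, 0.1675]
eef_rot: [-3.142, -0.002, 3.139]
force: [0.3, -0.2, 0.8]
grip_width: 0.094
grip_force: 0.0
```

Call:
{"op": "carry_out", "data": {
  "motion": [
    [[0,-0.2,0],0],
    [[0,-0.4,0],0],
    [[0,-0.6,0],0],
    [[0,-0.78,0],0],
    [[0,-0.78,0],0],
    [[0,-0.78,0],0],
    [[0,-0.78,0],0]
  ]
}}

```text
time_s: 20.4
ee_pos: [0.4378, -0.2053, 0.1678]
eef_rot: [3.141, -0.001, -3.141]
force: [0.2, 0.5, 0.3]
grip_width: 0.0939
grip_force: 0.0
```

Call:
{"op": "carry_out", "data": {
  "motion": [
    [[0,0,0.15],0],
    [[0,0,0.3],0],
    [[0,0,0.45],0],
    [[0,0,0.58],0],
    [[0,0,0.67],0],
    [[0,0,0.72],0],
    [[0,0,0.746],0],
    [[0,0,0.746],0],
    [[0,0,0.746],0]
  ]
}}

```text
time_s: 21.3
ee_pos: [0.4382, -0.2063, 0.0198]
eef_rot: [-3.141, 0.001, -3.141]
force: [1.1, -0.8, -0.1]
grip_width: 0.0938
grip_force: 0.0
```

Call:
{"op": "carry_out", "data": {
  "motion": [
    [[0,0,0],0],
    [[0,0,0],0],
    [[0,0,0],0],
    [[0,0,0],0],
    [[0,0,0],0],
    [[0,0,0],0],
    [[0,0,0],0],
    [[0,0,0],0]
  ],
  "hand": 1
}}

```text
time_s: 22.1
ee_pos: [0.4377, -0.2063, 0.0191]
eef_rot: [-3.141, 0.0, 3.141]
force: [0.2, -0.7, 0.8]
grip_width: 0.0498
grip_force: 20.0
```

Call:
{"op": "carry_out", "data": {
  "motion": [
    [[0,0,-0.05],0],
    [[0,0,-0.2],0],
    [[0,0,-0.4],0],
    [[0,0,-0.6],0],
    [[0,0,-0.7],0],
    [[-0.08,0.15,-0.7],0],
    [[-0.16,0.3,-0.7],0],
    [[-0.24,0.45,-0.7],0],
    [[-0.32,0.6,-0.7],0],
    [[-0.4,0.75,-0.7],0],
    [[-0.48,0.9,-0.7],0],
    [[-0.48,0.9,-0.7],0]
  ]
}}

```text
time_s: 23.3
ee_pos: [0.5346, -0.0233, 0.1594]
eef_rot: [3.141, 0.0, -3.139]
force: [-0.2, -0.2, -2.4]
grip_width: 0.0498
grip_force: 20.0
```

Call:
{"op": "carry_out", "data": {
  "motion": [
    [[-0.08,0.15,0],0],
    [[-0.16,0.3,0],0],
    [[-0.24,0.45,0],0],
    [[-0.313,0.6,0],0],
    [[-0.313,0.75,0],0],
    [[-0.313,0.9,0],0],
    [[-0.313,0.9,0],0],
    [[-0.313,0.9,0],0]
  ]
}}

```text
time_s: 24.1
ee_pos: [0.5961, 0.1535, 0.1593]
eef_rot: [-3.141, -0.0, -3.141]
force: [-0.2, 0.2, -1.2]
grip_width: 0.0495
grip_force: 20.0
```

Call:
{"op": "carry_out", "data": {
  "motion": [
    [[0,0.12,0],0],
    [[0,0.229,0],0],
    [[0,0.229,0.15],0],
    [[0,0.229,0.3],0],
    [[0,0.229,0.45],0],
    [[0,0.229,0.55],0],
    [[0,0.229,0.6],0],
    [[0,0.229,0.625],0],
    [[0,0.229,0.64],0],
    [[0,0.229,0.647],0],
    [[0,0.229,0.652],0],
    [[0,0.229,0.652],0]
  ]
}}

```text
time_s: 25.3
ee_pos: [0.5966, 0.1996, 0.0291]
eef_rot: [3.141, 0.001, 3.142]
force: [-0.2, -0.1, -1.6]
grip_width: 0.0501
grip_force: 20.0
```

Still carrying the weight, so I'll lower it about 0.6 mm more and then release.

Call:
{"op": "carry_out", "data": {
  "motion": [
    [[0,0,0.002],0],
    [[0,0,0.003],0],
    [[0,0,0.003],0]
  ]
}}

```text
time_s: 25.6
ee_pos: [0.5967, 0.1996, 0.0291]
eef_rot: [3.141, 0.001, 3.142]
force: [-3.9, -2.1, 7.4]
grip_width: 0.0498
grip_force: 20.0
```

Contact is firm. Now I'll release, retreat and check.

Call:
{"op": "carry_out", "data": {
  "motion": [
    [[0,0,-0.002],0],
    [[0,0,-0.002],0],
    [[0,0,-0.002],0],
    [[0,0,-0.002],0],
    [[0,0,-0.002],0],
    [[0,0,-0.05],0],
    [[0,0,-0.2],0],
    [[0,0,-0.4],0],
    [[0,0,-0.6],0],
    [[0,0,-0.7],0],
    [[0,0,-0.7],0]
  ],
  "hand": -0.5
}}

```text
time_s: 26.7
ee_pos: [0.5976, 0.1999, 0.1722]
eef_rot: [3.14, 0.006, 3.141]
force: [0.1, -0.5, -0.4]
grip_width: 0.0707
grip_force: 0.0
```

Call:
{"op": "carry_out", "data": {
  "motion": [
    [[0.2,0.2,0],0],
    [[0.4,0.4,0],0],
    [[0.6,0.6,0],0],
    [[0.8,0.8,0],0],
    [[0.9,0.9,0],0],
    [[0.9,0.9,0],0],
    [[0.9,0.9,0],0],
    [[0.9,0.9,0],0]
  ]
}}

```text
time_s: 27.5
ee_pos: [0.4169, 0.3788, 0.1675]
eef_rot: [-3.141, -0.001, 3.141]
force: [0.2, 0.1, -0.1]
grip_width: 0.0709
grip_force: 0.0
```

```bash
python3 - <<'E'
from h import *
p,w,o=tops()
for x in o:print(*x)
cv2.imwrite("pics/t2.png",cv2.resize(p[150:300,110:450],None,fx=2.3,fy=2.3))
q,_=camera("scene");cv2.imwrite("pics/s2.png",q)
E
```

```text
[310.7 183.4] [ 0.6147 -0.0988  0.0721] 0.0721 0.0467 [12. 15. 25.]
[275.1 185.1] [0.6093 0.001  0.0721] 0.0721 0.0464 [21. 45. 92.]
[239.4 187.5] [0.6019 0.1008 0.0723] 0.0723 0.0465 [ 32.  95. 116.]
[204.  189.1] [0.5969 0.1996 0.0725] 0.0725 0.0467 [ 90. 113. 117.]
[289.7 270.8] [ 0.3718 -0.0408  0.0449] 0.0449 0.0332 [23. 47. 93.]
[320.2 270.7] [ 0.3722 -0.1261  0.0451] 0.0451 0.0335 [21. 45. 92.]
```

View pics/t2.png

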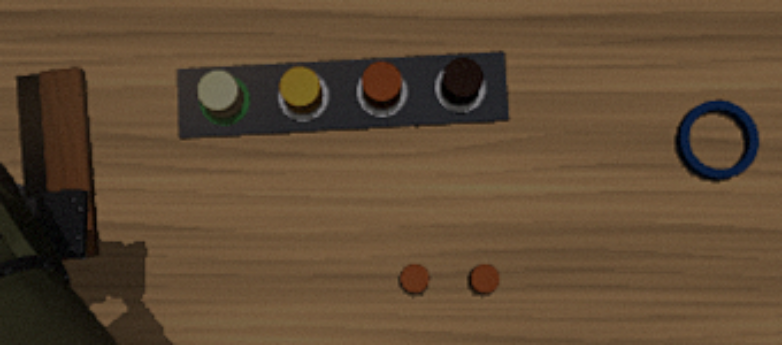

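View pics/s2.png

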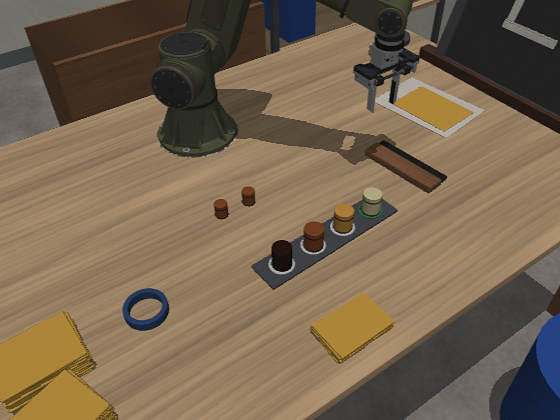

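The four tubs stand upright and centred in the right order: in the scene view, cream on green at (371,202), yellow (343,220), ochre (313,238) and brown (282,256). The squeegee at (405,165) and the tape roll at (146,308) haven't moved.

```bash
python3 -c "
from station import ctrl
print(ctrl.hand_in())"
```

```text
the job is handed in; nothing more can be done
None
```

I placed the four tubs upright on the marks in shade order, cream on green through to brown at the far end, each within about 2 mm of its mark's centre. The squeegee and tape roll weren't disturbed, and the job is handed in; no verdict came back.

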